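# Fit the press cover on the bonding jig and hold it down

### The arm

A 6-joint arm with a two-finger parallel gripper is mounted at the origin on a cart in front of the work surface, level with it; the furniture and walls round the work are solid. World frame = base frame: x ahead of the robot, y to its left, z up, the work surface at z = 0. Lengths are in m, angles in rad, forces in N, time in s.
With the tool pointing down it reaches from about 0.25 to 0.775 m from the base axis. Payload 4 kg.
Tool frame: the origin (TCP) lies midway between the tips of the shut fingers; the grasp point (between the pads) lies 19 mm behind it (robot.hold_point_z is the distance from the TCP to the grasp point, in m); z points along the fingers, y is the line along which they close (so a half turn about z gives the same grasp; the last joint's range is limited). The gripper opens to 94 mm and grips with 3 to 60 N. Pads are 16 mm wide; open, the fingers measure 119 mm over their backs; the gripper's body (75 mm by 177 mm) begins 78 mm behind the grasp point.
Start: joints at [-1.252, 0.087, 1.371, -0, 1.684, -0.103], TCP at [0.225, -0.502, 0.176] pointing down, gripper open.
Joint ranges: [-3.1, 3.1], [-0.76, 2.03], [0.27, 2.55], [-1.08, 4.22], [0.17, 2.65], [-2.57, 2.57]. Speed limits (rad/s): [2.79, 2.79, 3.14, 3.14, 3.14, 3.14].

### API

Orientations are given as [roll, pitch, yaw] about the fixed x, y, z axes, in that order (R = Rz(yaw) Ry(pitch) Rx(roll)).
In Python, from bench import readout, imaging, robot gives the robot as it stands.
- The arm moves only by the tool carry_out, never from a script. Its argument "motion" is text: rows parted by semicolons, each of 7 numbers parted by spaces: the shift along the tool's x, y, z each as a share of 200 mm, from -1 to 1, then the turn, a rotation vector about the tool's x, y, z each as a share of 120 degrees, from -1 to 1, then the opening, from 0 (shut) to 1 (fully open). A call has 1 to 12 rows; each row shifts and turns the commanded pose from where the row before left it, along the tool's axes as they then stand; what a row does not reach is not made up. A row lasts 1/8 s, in which the tool goes at most 62.5 mm and 10.7 degrees, less where a joint would pass 70% of its speed; a pose out of reach is approached as far as the arm can. A call with a number of a shift or a turn outside -1 to 1 is refused whole. A call with a gripper value outside its range is refused whole. The fingers move at their own pace and stop on an object; the grip force is fixed at half the most. Time passes only in rows, so rows that do not move let the fingers close. It gives the time, the measured TCP pose, the force, the opening and the grip force at its end, in the units of the state.
- readout.get_obs(): the state, without advancing time (a new reading comes with each control period).
- imaging.snapshot(name): name is "scene" or "top" or "wrist"; returns a dict with "pixels" (420x560x3 uint8, red, green, blue), "fx", "fy", "cx", "cy" (pixels), "R" (3x3) and "t" (3): a world point X has camera coordinates R X + t. Camera axes: x right, y down, z forward; pixel columns grow to the right and rows downward; lengths in m; the calibration is good to about 2 mm. The wrist camera is an equidistant fisheye: a pixel r from the principal point sees the ray r / f radians off the axis. A picture is of the moment at which its call begins. There is no depth.
- robot.close_job(): hands the job in; it is judged then, once.
The state is a dict: "time": time; "joint_positions": joint angles; "qvel": joint speeds; "joint_torque": joint torques, N m; "tool_pos": TCP position; "ee_rot": TCP orientation; "wrist_force": force on the tool from outside, world axes, zero at the start; "wrist_torque": the same for the moment, N m; "width": finger opening in m; "finger_force": force on a finger pad.
Only numpy, scipy, OpenCV 4.12 (cv2) and the standard library are available. Lean on these libraries where they do the work, as an engineer would, in place of code of your own. Each camera call takes 0.05 s, during which the arm holds its last target. There are 200 camera calls.

### The job

Fold the bonding jig's yellow-framed splinter guard up until it stands upright. Then take the blue press cover by its black handle, slide its steel tongue in under the jig's lip and feel it over the locating pin until it drops on, and press it fully down against the sprung bed. Finish with your fingers still holding the cover pressed down, while the adhesive takes, and leave the loose rusty disc, the glass wedge and the marker where they lie.

Things in the scene. Friction and masses are not known exactly. Their poses are not given: they have to be found in the camera images.
- jig: Green bonding jig, fixed to the table. Origin on its middle line at table height; x points to the heel and guard, z up. In its frame (mm): base plate x -100 to 80, y +-70, top at z 15; pin at x -30, y 0; sprung bed 104 x 104 round the pin with a glass tile on it, tile top at z 40 (34 when fully pressed); steel heel wall 100 wide across the far end, front face x 53, with the lip
- pin_tip (a point): centre of the top of the upright steel locating pin: jig frame x -30, y 0, z 47 mm; 12 mm diameter, edge chamfered 2.5 mm, 7 mm proud of the glass tile
- jig_lip (a point): middle of the lip's free edge, on its underside: jig frame x 35, y 0, z 63 mm. The lip is 100 mm wide, 6 mm thick (top at z 69) and juts 18 mm from the heel wall. It overlaps the seated tongue by 10 mm, so the cover cannot go straight down: it comes in from the -x side and slides to +x with its underside just above the pin's top
- bed (a joint): how far the sprung bed has been pressed down (m): 0 up, 0.006 fully down on its stop. It starts to give at about 6 N and is fully down at about 12 N, of which the cover's weight gives 2.5 N; it springs back when let go
- guard (a joint): angle of the splinter guard (rad): 0 would lie level over the bed, pi/2 stands upright, at most 2.0 (leaning back). It starts between 0.7 and 1.1, leaning over the bed; the hinge is stiff (about 0.15 N m) and stays where it is left. To fold it, push its free edge away from the robot side, along the arc and slightly upward
- guard_hinge (a point): centre of the guard's hinge axis (parallel to the jig's y): jig frame x 75, y 0, z 70 mm
- guard_edge (a point): middle of the guard's free edge, a yellow bar 8 mm thick and 140 mm long, 110 mm from the hinge axis; the panel is clear plastic in a yellow frame
- press_cover: Blue press cover, about 0.25 kg, lying flat, z up. Origin: centre of the mouth of its blind bore (16 mm diameter, 18 mm deep) in the middle of the underside. Plate 110 (x) x 100 (y) x 24 mm; steel tongue 60 wide, 8 thick, level with the underside, sticks out in +x to 75 mm from the origin. Seated, its x axis points along the jig's x axis and its origin is on the pin's axis
- cover_handle (a point): centre of the top of the cover's black bar handle, 59 mm above the underside; the handle is 60 mm long along the cover's x, 26 mm wide along its y, and stands 35 mm above the plate: pinch it across its width, from above
- cover_tongue (a point): middle of the end of the cover's tongue, 4 mm above the underside
- worn_disc: loose rusty cutting disc, 87 mm across, 8 mm thick, origin at the centre of its underside; leave alone
- blue_piece_a: loose triangular wedge of slab glass, 84 x 81 x 21 mm, origin at the centre of its underside; leave alone
- marker_a: loose red and white marker pen, 17 x 135 x 16 mm, origin under its middle; leave alone

How it is judged:
On the way, in this order (a step that is already met when the one before it is completed fails the run):
1. the guard is folded up to upright (within 0.14 rad) before the cover is lifted (value of joint guard between 1.43 and 1.71 rad and height (world z) of press_cover below 0.015 m), for 0.2 s.
2. the cover has dropped on: tongue under the lip, bore over the pin, at least 3 mm down it (horizontal distance between press_cover and pin_tip below 0.004 m and x of cover_tongue in the frame of jig above 0.038 m and y of cover_tongue in the frame of jig between -0.012 and 0.012 m and angle between press_cover's own z axis and vertical below 0.08 rad and z of press_cover in the frame of pin_tip below -0.003 m), for 0.2 s.
At the end, for the whole second after the job is handed in: Guard upright within 0.14 rad; cover level within 0.08 rad, bore within 4 mm of the pin axis and 10.5 mm or more down it, tongue under the lip within 12 mm of its middle; bed pressed down 4.5 mm or more of its 6; the fingers still hold the cover down with 3 N or more (value of joint guard between 1.43 and 1.71 rad and horizontal distance between press_cover and pin_tip below 0.004 m and x of cover_tongue in the frame of jig above 0.038 m and y of cover_tongue in the frame of jig between -0.012 and 0.012 m and angle between press_cover's own z axis and vertical below 0.08 rad and z of press_cover in the frame of pin_tip below -0.0105 m and value of joint bed between 0.0045 and 0.0085 m and contact force between press_cover and bed above 5 N and contact force between the fingers and press_cover above 3 N); the arm keeps its last pose, push and grip.
It fails at once if the rusty disc is moved by more than 25 mm (distance of worn_disc from where it was at the start of the episode above 0.025 m).
It fails at once if the glass wedge is moved by more than 25 mm (distance of blue_piece_a from where it was at the start of the episode above 0.025 m).
It fails at once if the marker is moved by more than 25 mm (distance of marker_a from where it was at the start of the episode above 0.025 m).
It also fails if it takes over 58 s, if anything falls off the work surface, if the arm or the gripper's body presses on something with over 40 N, if the wrist force passes 120 N, or if a joint passes its speed limit or range.

## Working session

There is one attempt and no reset: what is moved stays moved. The work goes in short steps, Python scripts to look and compute and a tool call to move; the robot and the scene stay as the last step left them, time stands still between calls to the robot, and variables do not carry over. Pictures are saved under pics/ and viewed, at most 10 in all, crops included, and the job is handed in when it is done.

Besides the shell and the picture viewer there is one more tool, called after ">>>" in YAML: its name, and indented under it one key for each argument. carry_out: Moves the arm, as the interface text tells. Its arguments: {"type":"object","properties":{"motion":{"type":"string"}},"required":["motion"]}

```bash
mkdir -p pics; cat > h.py <<'E'
import numpy as np, cv2
from bench import readout, imaging, robot
def snap(n,f=None):
    s=imaging.snapshot(n)
    if f: cv2.imwrite('pics/'+f,cv2.cvtColor(s['pixels'],cv2.COLOR_RGB2BGR))
    return s
def ray(s,u,v):
    R=np.array(s['R']);t=np.array(s['t'])
    d=np.array([(u-s['cx'])/s['fx'],(v-s['cy'])/s['fy'],1.])
    return -R.T@t, R.T@d
def onz(s,u,v,z):
    c,d=ray(s,u,v); return c+d*(z-c[2])/d[2]
def proj(s,X):
    p=np.array(s['R'])@np.array(X)+np.array(s['t']); return s['fx']*p[0]/p[2]+s['cx'],s['fy']*p[1]/p[2]+s['cy']
E
python3 - <<'E'
from h import *
a=snap('scene','s1.png');b=snap('top','t1.png')
for s in(a,b): print(-np.array(s['R']).T@s['t'],s['fx'],np.array(s['R'])[2])
print(readout.get_obs())
E
```

```text
[-0.1826235   0.63910006  0.9007326 ] 509.59008544315276 [ 0.53970392 -0.55524462 -0.63278992]
[ 0.32699823 -0.05393498  1.11907943] 473.24465289048044 [ 0.16900252 -0.00832848 -0.98558043]
{'time': 0.1, 'joint_positions': array([-1.25210090e+00,  8.78536813e-02,  1.37208091e+00, -2.74365310e-05,
        1.68359376e+00, -1.03096055e-01]), 'qvel': array([ 0.00130915, -0.00028186, -0.00137348,  0.00027658, -0.00226329,
        0.00027337]), 'joint_torque': array([ 2.16081207e-03, -3.41255236e+01, -3.03300440e+01,  7.19476235e-02,
        3.03927180e-02, -9.63743764e-05]), 'tool_pos': array([ 0.22498421, -0.50128143,  0.17534752]), 'ee_rot': array([-3.13966442e+00, -1.72086345e-04,  4.21788253e-01]), 'wrist_force': array([ 0.62288163, -0.66344113,  0.36617537]), 'wrist_torque': array([0.0288933 , 0.03736685, 0.04533378]), 'finger_force': 0.0, 'width': 0.09418392282325788}
```

```bash
ls; ls pics
```

```text
h.py
pics
s1.png
t1.png
```

View pics/s1.png

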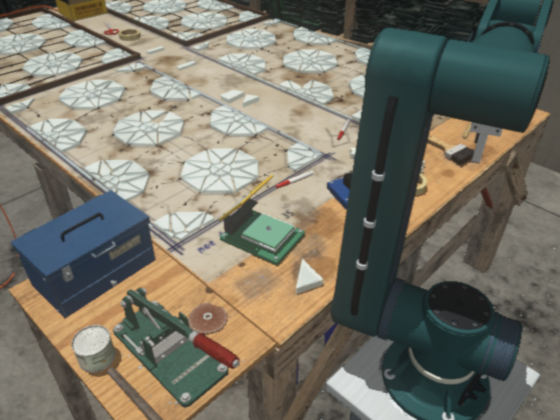

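View pics/t1.png

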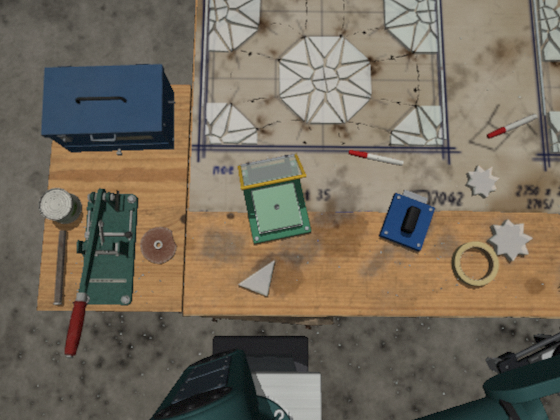

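The scene view shows the jig around (262,230), with the arm hiding part of the cover. In the top view the jig is around (277,208) with the guard bar near (270,170). The cover is around (408,220), the wedge at (260,278), the marker at (375,158) and the disc at (158,245).

```bash
python3 - <<'E'
from h import *
b=cv2.imread('pics/t1.png');a=cv2.imread('pics/s1.png')
c1=cv2.resize(b[145:260,225:325],None,fx=4,fy=4,interpolation=cv2.INTER_CUBIC)
c2=cv2.resize(b[145:260,365:465],None,fx=4,fy=4,interpolation=cv2.INTER_CUBIC)
cv2.imwrite('pics/c1.png',np.hstack([c1,c2]))
c3=cv2.resize(a[165:275,205:365],None,fx=5,fy=5,interpolation=cv2.INTER_CUBIC)
cv2.imwrite('pics/c3.png',c3)
E
```

```text
(no output)
```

View pics/c1.png

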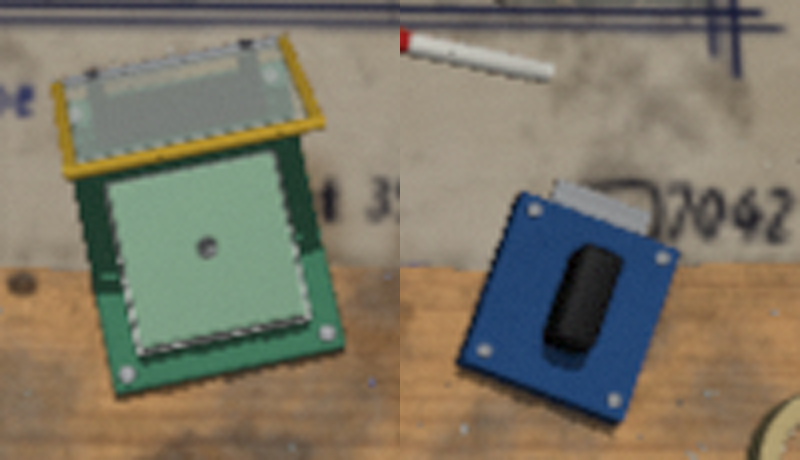

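View pics/c3.png

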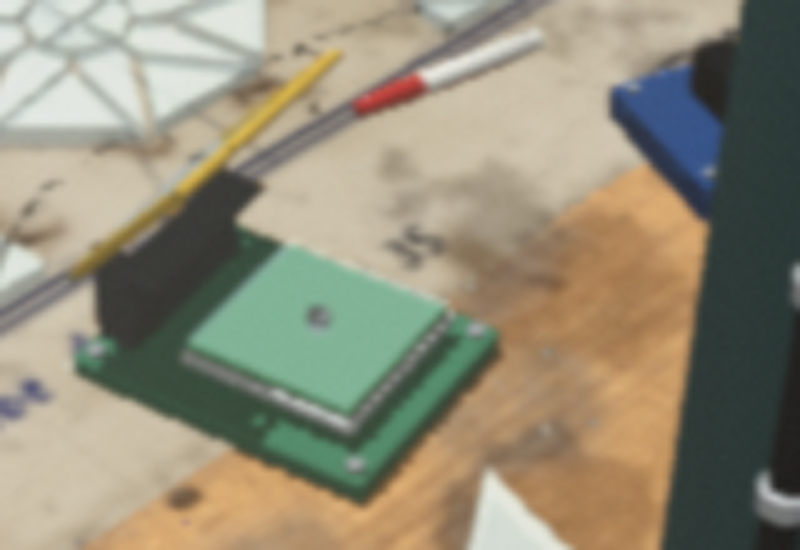

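The crops show the pin at top (276.7,207) and scene (268.8,228.2), the tile corners, and the guard's bar running from top (242,188) to (305.7,175). The cover's tongue points away from the robot and to its left, at top (407–428,191–198).

```bash
cat > m.py <<'E'
from h import *
a=snap('scene');b=snap('top')
T=lambda x,y:((x+.5)/4-.5+225,(y+.5)/4-.5+145)
def tri(p,q):
    c1,d1=ray(a,*p);c2,d2=ray(b,*q)
    d1=d1/np.linalg.norm(d1);d2=d2/np.linalg.norm(d2)
    st=np.linalg.lstsq(np.c_[d1,-d2],c2-c1,rcond=None)[0]
    p1=c1+d1*st[0];p2=c2+d2*st[1];return (p1+p2)/2,np.linalg.norm(p1-p2)
S=lambda x,y:((x+.5)/5-.5+205,(y+.5)/5-.5+165)
hsv=cv2.cvtColor(b['pixels'],cv2.COLOR_RGB2HSV)
def mask(lo,hi,x0,x1,y0,y1):
    m=cv2.inRange(hsv,lo,hi);z=np.zeros_like(m);z[y0:y1,x0:x1]=m[y0:y1,x0:x1];return z
def rect(m):
    cs,_=cv2.findContours(m,cv2.RETR_EXTERNAL,cv2.CHAIN_APPROX_NONE);c=max(cs,key=cv2.contourArea)
    return cv2.boxPoints(cv2.minAreaRect(c)),cv2.contourArea(c)
print('pin top z47',onz(b,*T(207,246),.047),'scene',onz(a,*S(319,314),.047),'tri',tri(S(319,314),T(207,246)))
tc=np.array([onz(b,*T(*p),.04) for p in[(137,353),(310,318),(275,152),(108,184)]]);print('tile',tc,tc.mean(0))
ts=np.array([onz(a,*S(*p),.04) for p in[(352,418),(452,310),(292,245),(188,345)]]);print('tileS',ts,ts.mean(0))
for t in(tc,ts):
  e1=t[2]-t[1];e2=t[3]-t[0];print('sides',np.linalg.norm(np.diff(t,axis=0),axis=1),'yaw',[np.degrees(np.arctan2(e[1],e[0])) for e in(e1,e2,)],[np.degrees(np.arctan2(-e[0],e[1])) for e in (t[0]-t[1],t[3]-t[2])])
f=[onz(b,*T(*p),.015) for p in[(117,396),(344,348)]];print('front',f,np.mean(f,0),np.linalg.norm(f[0]-f[1]))
print('guard ends',[tri(S(*p),T(*q)) for p,q in[((78,272),(68,172)),((338,56),(322,122))]])
m=mask((100,110,30),(125,255,255),370,450,180,260);r,ar=rect(m)
w=np.array([onz(b,*p,.024) for p in r]);print('cover plate top',ar,w,w.mean(0),np.linalg.norm(np.diff(w,axis=0),axis=1))
for i in range(2):e=w[i+1]-w[i];print(np.degrees(np.arctan2(e[1],e[0])))
te=[onz(b,*T(x-400+560,y),.008) for x,y in[(557,181),(652,212)]];print('tongue',te,np.mean(te,0),np.linalg.norm(te[0]-te[1]))
m=mask((0,0,0),(180,255,62),396,424,200,240);r,ar=rect(m)
w=np.array([onz(b,*p,.059) for p in r]);print('handle',ar,r,w.mean(0))
for n,p in dict(marker=(375,158),wedge=(260,278),disc=(158,245)).items():print(n,onz(b,*p,.01))
E
python3 m.py
```

```text
pin top z47 [ 0.52717911 -0.05461253  0.047     ] scene [ 0.51929097 -0.05118219  0.047     ] tri (array([ 0.52686372, -0.05585132,  0.03999072]), np.float64(0.004036418432990501))
tile [[ 0.46565886 -0.01495455  0.04      ]
 [ 0.48679985 -0.11432718  0.04      ]
 [ 0.58476962 -0.09393221  0.04      ]
 [ 0.56473095  0.00338031  0.04      ]] [ 0.52548982 -0.05495841  0.04      ]
tileS [[ 0.45823113 -0.01315417  0.04      ]
 [ 0.47833032 -0.10724023  0.04      ]
 [ 0.57497966 -0.0863188   0.04      ]
 [ 0.55544964  0.00678185  0.04      ]] [ 0.51674769 -0.04998283  0.04      ]
sides [0.10159655 0.10007013 0.09935429] yaw [np.float64(11.759654871742304), np.float64(10.484867558149348)] [np.float64(12.010305556210977), np.float64(11.635746050791585)]
sides [0.09620896 0.09888783 0.09512704] yaw [np.float64(12.214214587644197), np.float64(11.588649569669586)] [np.float64(12.058591679517853), np.float64(11.847336929051389)]
front [array([ 0.44343595, -0.00272418,  0.015     ]), array([ 0.47283684, -0.13571882,  0.015     ])] [ 0.4581364 -0.0692215  0.015    ] 0.1362056732878547
guard ends 
[... 185 characters left out ...]
.5 [[ 0.46158917 -0.29390387  0.024     ]
 [ 0.5671106  -0.33429887  0.024     ]
 [ 0.53297276 -0.42920251  0.024     ]
 [ 0.42846228 -0.38745395  0.024     ]] [ 0.4975337 -0.3612148  0.024    ] [0.11298906 0.10085679 0.11254058]
-20.94750731300011
-109.78419213284715
tongue [array([ 0.57697402, -0.36138639,  0.008     ]), array([ 0.5584346, -0.417894 ,  0.008    ])] [ 0.56770431 -0.3896402   0.008     ] 0.05947117494085982
handle 343.5 [[398.50003 233.50003]
 [408.20004 204.40002]
 [420.50003 208.50003]
 [410.80002 237.60004]] [ 0.49340168 -0.35744433  0.059     ]
marker [ 0.65520343 -0.29341157  0.01      ]
wedge [ 0.36397473 -0.01801547  0.01      ]
disc [0.43892625 0.22215412 0.01      ]
```

```bash
cat >> h.py <<'E'
def jig(p,pin,yaw):  # jig-frame mm -> world m
    c,s=np.cos(yaw),np.sin(yaw); x,y,z=np.array(p)/1e3; x+=.03
    return np.array([pin[0]+c*x-s*y,pin[1]+s*x+c*y,z])
def go(target,yaw=None):
    """shift in tool axes (shares of 200mm) and yaw turn (share of 120deg) still to go"""
    from scipy.spatial.transform import Rotation as Ro
    o=readout.get_obs();R=Ro.from_euler('xyz',o['ee_rot'])
    out=dict(shift=np.round(R.inv().apply(np.array(target)-o['tool_pos'])/.2,4))
    if yaw is not None:
        out['turn']=np.round((R.inv()*Ro.from_euler('xyz',[np.pi,0,yaw])).as_rotvec()/np.radians(120),4)
        out['shift_after_turn']=np.round(Ro.from_euler('xyz',[np.pi,0,yaw]).inv().apply(np.array(target)-o['tool_pos'])/.2,4)
    return out
E
python3 - <<'E'
from h import *
b=snap('top');a=snap('scene')
T=lambda x,y:((x+.5)/4-.5+225,(y+.5)/4-.5+145)
S=lambda x,y:((x+.5)/5-.5+205,(y+.5)/5-.5+165)
pin=(.5262,-.0548);yaw=.206
print(T(195,147),T(68,172),T(322,122),S(338,56),S(78,272))
for th in np.arange(.7,1.15,.05):
    e=[jig((75-110*np.cos(th),y,70+110*np.sin(th)),pin,yaw) for y in(0,70,-70)]
    print(round(th,2),*[np.round(proj(b,x),1) for x in e],*[np.round(proj(a,x),1) for x in e[1:]],e[0].round(3))
print(go(jig((-50,0,150),pin,yaw),yaw),jig((-50,0,150),pin,yaw))
E
```

```text
(273.375, 181.375) (241.625, 187.625) (305.125, 175.125) (272.2, 175.8) (220.2, 219.0)
0.7 [274.6 188.9] [242.1 195.3] [307.  182.6] [243.6 208.6] [275.4 179.8] [ 0.547 -0.051  0.141]
0.75 [274.3 186.8] [241.6 193.2] [306.7 180.5] [242.3 206.8] [274.2 178. ] [ 0.55  -0.05   0.145]
0.8 [273.9 184.7] [241.1 191. ] [306.5 178.3] [240.9 204.9] [273.  176.3] [ 0.554 -0.049  0.149]
0.85 [273.5 182.4] [240.7 188.8] [306.2 176.1] [239.5 203.1] [271.6 174.6] [ 0.558 -0.048  0.153]
0.9 [273.1 180.1] [240.2 186.5] [305.9 173.7] [238.  201.4] [270.2 172.9] [ 0.562 -0.047  0.156]
0.95 [272.7 177.7] [239.7 184.1] [305.6 171.3] [236.4 199.6] [268.8 171.3] [ 0.566 -0.046  0.159]
1.0 [272.3 175.3] [239.1 181.7] [305.2 168.9] [234.8 198. ] [267.3 169.8] [ 0.571 -0.045  0.163]
1.05 [271.8 172.8] [238.6 179.2] [304.8 166.4] [233.1 196.4] [265.7 168.3] [ 0.575 -0.045  0.165]
1.1 [271.4 170.2] [238.1 176.6] [304.4 163.8] [231.4 194.8] [264.1 166.9] [ 0.58  -0.044  0.168]
{'shift': array([ 2.1904, -1.4434,  0.1312]), 'turn': array([-0.0003, -0.    ,  0.103 ]), 'shift_after_turn': array([ 1.8306, -1.879 ,  0.1301])} [ 0.50662286 -0.05889092  0.15      ]
```

>>> carry_out:
  motion: "0 0 0 0 0 0.0515 0; 0 0 0 0 0 0.0515 0; 0.183 -0.188 0 0 0 0 0; 0.183 -0.188 0 0 0 0 0; 0.183 -0.188 0 0 0 0 0; 0.183 -0.188 0 0 0 0 0; 0.183 -0.188 0 0 0 0 0; 0.183 -0.188 0 0 0 0 0; 0.183 -0.188 0 0 0 0 0; 0.183 -0.188 0 0 0 0 0; 0.183 -0.188 0.1 0 0 0 0; 0.183 -0.188 0.095 0 0 0 0"

```text
time: 1.8
tool_pos: [0.5075, -0.0574, 0.1373]
ee_rot: [3.141, -0.001, 0.206]
wrist_force: [0.1, -0.2, -0.4]
width: 0.0004
finger_force: 0.0
```

>>> carry_out:
  motion: "0 0 0 0 0 0 0"

```text
time: 1.92
tool_pos: [0.5062, -0.0557, 0.135]
ee_rot: [-3.139, 0.004, 0.212]
wrist_force: [-0.2, -0.6, -0.4]
width: 0.0005
finger_force: 0.0
```

```bash
python3 - <<'E'
from h import *
pin=(.5262,-.0548);yaw=.206
print(readout.get_obs()['ee_rot'],readout.get_obs()['wrist_force'],readout.get_obs()['width'])
print(go(jig((-50,0,137),pin,yaw),yaw),go(jig((63,0,155),pin,yaw),yaw))
snap('wrist','w1.png')
E
```

```text
[-3.13916003  0.00374615  0.21155008] [-0.15288382 -0.63087492 -0.43080708] 0.0004768988886970895
{'shift': array([-0.0012,  0.0161, -0.0099]), 'turn': array([-0.0012,  0.0018,  0.0026]), 'shift_after_turn': array([-0.0011,  0.0161, -0.0098])} {'shift': array([ 0.5635,  0.019 , -0.102 ]), 'turn': array([-0.0012,  0.0018,  0.0026]), 'shift_after_turn': array([ 0.5639,  0.0161, -0.0998])}
```

View pics/w1.png

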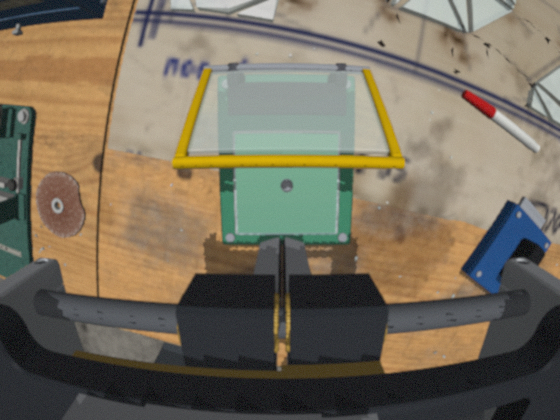

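The wrist view shows the guard squarely ahead, with bar ends at (177,161) and (402,161). The pin is at (287,186), and the fingers are shut in front of the bar.

>>> carry_out:
  motion: "0.08 0.01 0 0 0 0 0; 0.08 0.005 0 0 0 0 0; 0.06 0 -0.01 0 0 0 0; 0.06 0 -0.02 0 0 0 0; 0.06 0 -0.02 0 0 0 0; 0.06 0 -0.02 0 0 0 0; 0.06 0 -0.02 0 0 0 0; 0.06 0 -0.01 0 0 0 0; 0.04 0 0 0 0 0 0; 0 0 0 0 0 0 0; 0 0 0 0 0 0 0"

```text
time: 3.35
tool_pos: [0.6164, -0.0389, 0.1571]
ee_rot: [-3.141, 0.001, 0.206]
wrist_force: [0.5, -0.4, -0.2]
width: 0.0004
finger_force: 0.0
```

```bash
cat >> h.py <<'E'
def wonz(s,u,v,z):
    R=np.array(s['R']);t=np.array(s['t']);c=-R.T@t
    x,y=(u-s['cx'])/s['fx'],(v-s['cy'])/s['fy'];r=np.hypot(x,y)
    d=R.T@np.array([np.sin(r)*x/r,np.sin(r)*y/r,np.cos(r)]); return c+d*(z-c[2])/d[2]
E
python3 - <<'E'
from h import *
s=snap('wrist','w2.png');b=snap('top','t2.png')
x=readout.get_obs();print(x['tool_pos'],x['wrist_force'],x['ee_rot'])
pin=(.5262,-.0548);yaw=.206
for th in(1.4,1.5,1.57,1.65,1.7):print(th,[np.round(proj(b,jig((75-110*np.cos(th),y,70+110*np.sin(th)),pin,yaw)),1) for y in(70,-70)])
B=cv2.imread('pics/t2.png');W=cv2.imread('pics/w2.png')
cv2.imwrite('pics/c4.png',np.hstack([cv2.resize(B[120:260,215:335],(360,420),interpolation=cv2.INTER_CUBIC),W[:,100:500]]))
E
```

```text
[ 0.61638981 -0.03898421  0.15737048] [ 1.2112946   0.24977697 -0.08402874] [3.14154077e+00 2.54669013e-04 2.05868355e-01]
1.4 [array([234.9, 160.9]), array([301.6, 148.1])]
1.5 [array([233.9, 155.7]), array([300.6, 143. ])]
1.57 [array([233.2, 152.1]), array([299.8, 139.4])]
1.65 [array([232.5, 148.1]), array([298.9, 135.5])]
1.7 [array([232. , 145.7]), array([298.4, 133.1])]
```

View pics/c4.png

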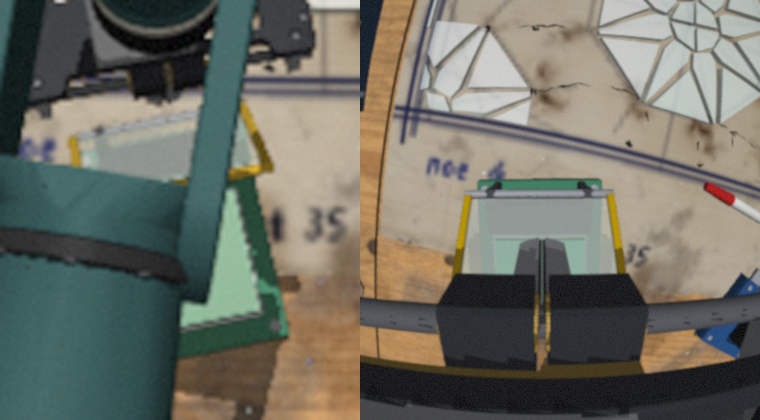

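The bar is still at top (275,180), so the guard did not move and the fingers went past it. I'll triangulate the bar's height from the earlier wrist view and the top view.

```bash
python3 - <<'E'
from h import *
s=snap('wrist');b=snap('top');o=readout.get_obs()
R=np.array(s['R']);c=-R.T@np.array(s['t']);print('wrist cam',c,R[2],'tcp',o['tool_pos'])
c1=c-o['tool_pos']+[.5062,-.0557,.135]   # camera at w1
def wr(u,v,c):
    s1=dict(s);s1['t']=-R@c;p=wonz(s1,u,v,0);return (p-c)/np.linalg.norm(p-c)
def near(c1,d1,c2,d2):
    d2=d2/np.linalg.norm(d2);q=np.linalg.lstsq(np.c_[d1,-d2],c2-c1,rcond=None)[0];p=c1+d1*q[0];r=c2+d2*q[1];return (p+r)/2,np.linalg.norm(p-r)
for w,t in[((177,161),(241.6,187.6)),((402,161),(305.1,175.1)),((289.5,161),(273.4,181.4)),((287,186),(276.8,206.5)),((232,67),(248,163)),((342,67),(287,156))]:
    print(near(c1,wr(*w,c1),*ray(b,*t)))
E
```

```text
wrist cam [ 0.68390643 -0.02510192  0.36637891] [-0.23410338 -0.04791892 -0.97103006] tcp [ 0.61647612 -0.03896083  0.1574669 ]
(array([0.54571054, 0.01789026, 0.15325576]), np.float64(0.0012025911093836248))
(array([ 0.57334398, -0.11441064,  0.15865752]), np.float64(0.0013569764978618832))
(array([ 0.55867894, -0.0486082 ,  0.15899623]), np.float64(0.0014026158566026225))
(array([ 0.52647068, -0.05601094,  0.04644621]), np.float64(0.0008303806093434202))
(array([0.6207116 , 0.01040857, 0.07504813]), np.float64(0.0014628829510047502))
(array([ 0.63762575, -0.07795922,  0.07979979]), np.float64(0.0007121673676229013))
```

```bash
python3 - <<'E'
from h import *
b=snap('top');a=snap('scene','s3.png');cv2.imwrite('pics/t3.png',b['pixels'][...,::-1]);o=readout.get_obs()
print(o['time'],proj(b,o['tool_pos']))
def ym(p):
    h=cv2.cvtColor(p,cv2.COLOR_BGR2HSV);m=cv2.inRange(h,(20,150,90),(32,255,255));m[:,:230]=0;m[:,315:]=0;m[:130]=0;m[200:]=0
    y,x=np.nonzero(m);i=x>295;return len(x),x.max(),y.max(),y[i].min(),y[i].max()
for f in('t1','t2','t3'):print(f,ym(cv2.imread(f'pics/{f}.png')))
A=cv2.imread('pics/s3.png');B=cv2.imread('pics/t3.png')
cv2.imwrite('pics/c5.png',np.hstack([cv2.resize(A[120:280,190:340],(394,420),interpolation=cv2.INTER_CUBIC),cv2.resize(B[110:260,210:350],(392,420),interpolation=cv2.INTER_CUBIC)]))
E
```

```text
3.65 (np.float64(269.4261100694634), np.float64(154.69552757681055))
t1 (311, np.int64(305), np.int64(189), np.int64(155), np.int64(178))
t2 (120, np.int64(305), np.int64(180), np.int64(155), np.int64(178))
t3 (119, np.int64(305), np.int64(180), np.int64(155), np.int64(178))
```

View pics/c5.png

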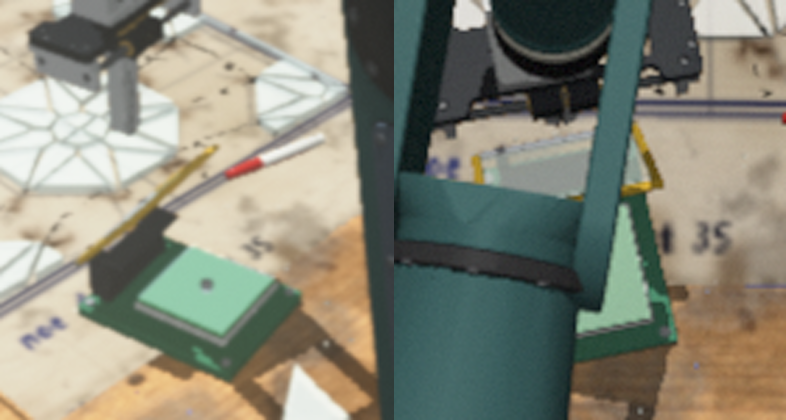

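```bash
python3 - <<'E'
from h import *
a=snap('scene');o=readout.get_obs();p=o['tool_pos']
print('scene proj tcp',proj(a,p),'30 above',proj(a,p+[0,0,.03]),'bar ends proj',proj(a,[.5457,.0179,.154]),proj(a,[.5733,-.1144,.157]))
A=cv2.imread('pics/s3.png')
cv2.imwrite('pics/c6.png',cv2.resize(A[130:230,190:300],(770,600),interpolation=cv2.INTER_CUBIC))
print('crop scale',770/110,600/100)
E
```

```text
scene proj tcp (np.float64(237.20581822501742), np.float64(178.5422450111887)) 30 above (np.float64(236.641984314389), np.float64(168.62963909952376)) bar ends proj (np.float64(239.6036577935059), np.float64(201.83218313150238)) (np.float64(270.68035191011654), np.float64(173.37467172330003))
crop scale 7.0 6.0
```

View pics/c6.png

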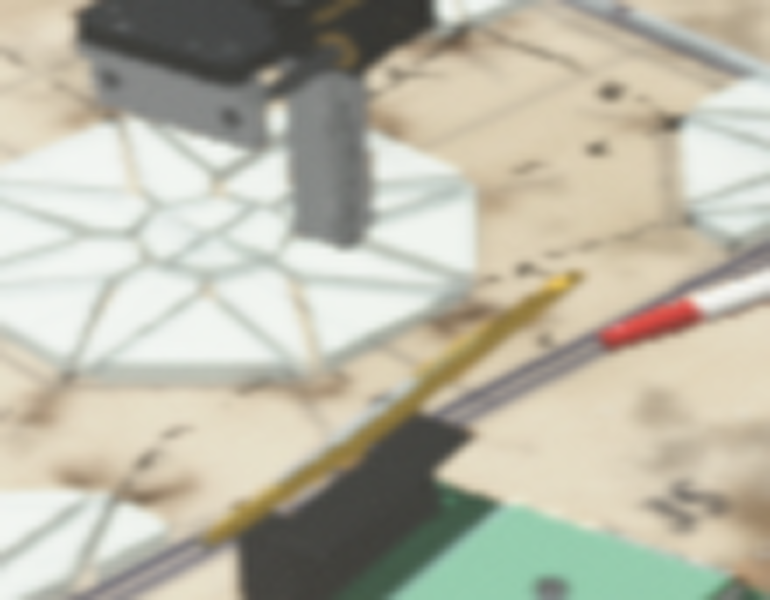

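The fingertip appears at scene (239,171), about 10 px (roughly 30 mm) higher than the reported TCP would put it. So the tips cleared the bar. I'll go back, come in about 35 mm lower, and check the tip height against the scene view.

>>> carry_out:
  motion: "0 0 -0.1 0 0 0 0; -0.2 0 0 0 0 0 0; -0.2 0 0 0 0 0 0; -0.185 0 0 0 0 0 0; 0 0 0.18 0 0 0 0; 0 0 0.18 0 0 0 0; 0 0 0 0 0 0 0; 0 0 0 0 0 0 0"

```text
time: 4.7
tool_pos: [0.5031, -0.063, 0.1068]
ee_rot: [3.141, -0.002, 0.206]
wrist_force: [0.1, -0.1, 0.6]
width: 0.0005
finger_force: 0.0
```

```bash
python3 - <<'E'
from h import *
a=snap('scene','s4.png');w=snap('wrist','w4.png');o=readout.get_obs();p=o['tool_pos']
print(p,o['wrist_force'],'scene',proj(a,p),proj(a,p+[0,0,.03]))
A=cv2.imread('pics/s4.png')
cv2.imwrite('pics/c7.png',np.hstack([cv2.resize(A[140:260,200:310],(550,600),interpolation=cv2.INTER_CUBIC)]))
E
```

```text
[ 0.50367262 -0.06316075  0.10757366] [ 0.5344412   0.44322818 -0.62310689] scene (np.float64(276.0890196652009), np.float64(209.55756984716015)) (np.float64(276.11169763825427), np.float64(199.99170165195852))
```

View pics/c7.png

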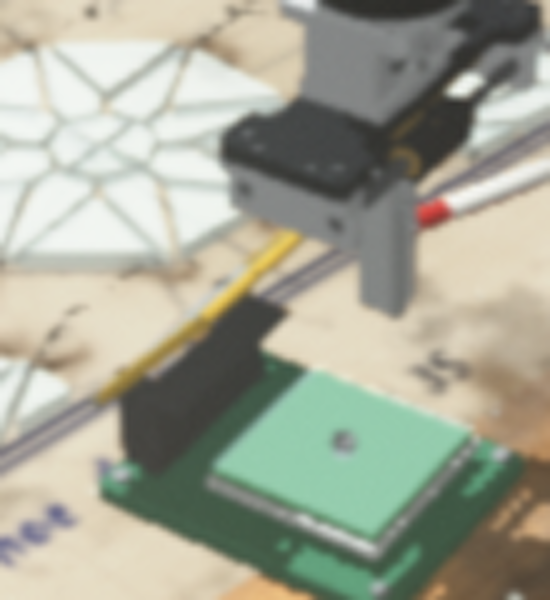

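The tip sits at about scene (277.6,203), roughly 25 mm above the reported TCP, and the bar now stands in front of the finger. Pushing.

>>> carry_out:
  motion: "0.08 -0.01 0 0 0 0 0; 0.08 -0.01 0 0 0 0 0; 0.06 -0.01 0 0 0 0 0; 0.06 0 -0.01 0 0 0 0; 0.06 0 -0.02 0 0 0 0; 0.06 0 -0.02 0 0 0 0; 0.06 0 -0.02 0 0 0 0; 0.06 0 -0.01 0 0 0 0; 0.06 0 -0.01 0 0 0 0; 0 0 0 0 0 0 0; 0 0 0 0 0 0 0"

```text
time: 6.18
tool_pos: [0.6148, -0.0333, 0.1233]
ee_rot: [3.141, -0.0, 0.206]
wrist_force: [-0.0, -0.2, -0.4]
width: 0.0008
finger_force: 0.0
```

```bash
cat > g.py <<'E'
from h import *
b=snap('top');o=readout.get_obs();print(o['time'],o['tool_pos'],o['wrist_force'])
h=cv2.cvtColor(b['pixels'],cv2.COLOR_RGB2HSV);m=cv2.inRange(h,(20,130,70),(32,255,255));m[:,:225]=0;m[:,315:]=0;m[:110]=0;m[200:]=0
n,l,st,ce=cv2.connectedComponentsWithStats(m)
for i in range(1,n):
    if st[i,4]>5:print(st[i])
y,x=np.nonzero(m);
for k in(np.argmax(x),np.argmin(x),np.argmin(y),np.argmax(y)):print((x[k],y[k]),end=' ')
E
python3 g.py
```

```text
6.225 [ 0.61462333 -0.03326086  0.12335848] [-0.25406029  0.45636586 -0.2084074 ]
[295 149   3   7  17]
[236 160   4   7  17]
(np.int64(297), np.int64(149)) (np.int64(236), np.int64(160)) (np.int64(295), np.int64(149)) (np.int64(238), np.int64(166))
```

>>> carry_out:
  motion: "-0.2 0 0 0 0 0 0; -0.2 0 0 0 0 0 0; -0.1 0.15 -0.2 0 0 0 1; 0 0.25 -0.25 0 0 0 1; 0 0.25 0 0 0 0 1; 0 0.25 0 0 0 0 1; 0 0.25 0 0 0 0 1"

```text
time: 7.1
tool_pos: [0.5626, -0.2748, 0.2082]
ee_rot: [3.141, -0.001, 0.206]
wrist_force: [0.3, -0.4, 0.2]
width: 0.0469
finger_force: 0.0
```

```bash
python3 g.py; python3 - <<'E'
from h import *
b=snap('top');pin=(.5262,-.0555);yaw=.206
for th in(1.2,1.3,1.4,1.5,1.57,1.65,1.7,1.8):print(th,[np.round(proj(b,jig((75-110*np.cos(th),y,70+110*np.sin(th)),pin,yaw)),1) for y in(70,-70)])
E
```

```text
7.15 [ 0.56240714 -0.28133928  0.20631102] [-0.55162943 -3.58788797 -0.95607033]
[233 137  66  30 304]
(np.int64(298), np.int64(137)) (np.int64(233), np.int64(150)) (np.int64(297), np.int64(137)) (np.int64(238), np.int64(166)) 1.2 [array([237.4, 171.4]), array([303.9, 158.6])]
1.3 [array([236.3, 166.2]), array([303. , 153.4])]
1.4 [array([235.3, 160.9]), array([302. , 148.1])]
1.5 [array([234.2, 155.7]), array([300.9, 143. ])]
1.57 [array([233.6, 152.1]), array([300.1, 139.4])]
1.65 [array([232.8, 148.1]), array([299.3, 135.5])]
1.7 [array([232.3, 145.7]), array([298.7, 133.1])]
1.8 [array([231.5, 141.1]), array([297.6, 128.5])]
```

Comparing with the projected positions, the guard is now at about 1.57–1.6 rad. Next, the cover.

```bash
python3 -c "
from h import *
print(readout.get_obs()['tool_pos'],go((.4976,-.362,.13),-.365))"
```

```text
[ 0.56194493 -0.27788642  0.20601918] {'shift': array([-0.3984,  0.3478,  0.381 ]), 'turn': array([0.0006, 0.0006, 0.2699]), 'shift_after_turn': array([-0.1504,  0.5077,  0.3801])}
```

>>> carry_out:
  motion: "0 0 0 0 0 0.0675 1; 0 0 0 0 0 0.0675 1; 0 0 0 0 0 0.0675 1; 0 0 0 0 0 0.0675 1; -0.05 0.17 0 0 0 0 1; -0.05 0.17 0 0 0 0 1; -0.05 0.168 0 0 0 0 1; 0 0 0 0 0 0 1; 0 0 0 0 0 0 1"

```text
time: 8.32
tool_pos: [0.499, -0.3567, 0.2079]
ee_rot: [-3.141, -0.001, -0.359]
wrist_force: [0.1, -0.8, -0.6]
width: 0.094
finger_force: 0.0
```

```bash
python3 - <<'E'
from h import *
s=snap('wrist','w5.png');o=readout.get_obs();print(o['tool_pos'],o['ee_rot'])
h=cv2.cvtColor(s['pixels'],cv2.COLOR_RGB2HSV);m=cv2.inRange(h,(100,110,40),(125,255,255))
n,l,st,ce=cv2.connectedComponentsWithStats(m)
for i in range(1,n):
    if st[i,4]>150:print(st[i],ce[i])
E
```

```text
[ 0.49925648 -0.35655658  0.20785211] [-3.14106874e+00 -6.09736105e-04 -3.58206532e-01]
[ 249  143   80   88 5508] [288.39760349 185.13453159]
```

View pics/w5.png

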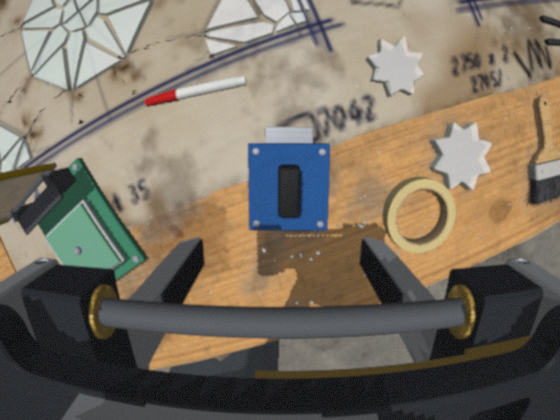

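The wrist view shows the cover squarely under the open fingers. The plate spans (249–329, 143–231), the tongue end is at row 127 and the handle is around (290,190). The fingertips are near (203,240) and (362,240).

```bash
python3 - <<'E'
from h import *
from scipy.spatial.transform import Rotation as Ro
s=snap('wrist');o=readout.get_obs();p=o['tool_pos'];R=Ro.from_euler('xyz',o['ee_rot'])
h=cv2.cvtColor(s['pixels'],cv2.COLOR_RGB2HSV);m=cv2.inRange(h,(100,110,40),(125,255,255));m[:,:230]=0
cs,_=cv2.findContours(m,cv2.RETR_EXTERNAL,cv2.CHAIN_APPROX_NONE);c=max(cs,key=cv2.contourArea)
r=cv2.boxPoints(cv2.minAreaRect(c));w=np.array([wonz(s,*q,.024) for q in r]);print(r,'\n',w,w.mean(0),np.linalg.norm(np.diff(w,axis=0),axis=1))
for i in range(3):e=w[i+1]-w[i];print(round(np.degrees(np.arctan2(e[1],e[0])),2))
te=[wonz(s,*q,.008) for q in((266,128),(311,128))];print('tongue',te,np.mean(te,0),np.linalg.norm(te[0]-te[1]))
ha=np.array([wonz(s,*q,.059) for q in((279,165),(301,165))]);print('handle far edge',ha,ha.mean(0),np.linalg.norm(ha[0]-ha[1]))
# finger tips: camera in tool frame, rays in tool frame
cam=-np.array(s['R']).T@s['t'];ct=R.inv().apply(cam-p);print('cam in tool',ct)
def trt(u,v):
    q=wonz(s,u,v,0);d=R.inv().apply(q-cam);return d/d[0]
for u,v,x in[(282,237,.008),(203,240,.008),(362,240,.008)]:
    d=trt(u,v);k=x-ct[0];print((u,v),ct+d*k)
E
```

```text
[[249. 144.]
 [328. 144.]
 [328. 230.]
 [249. 230.]] 
 [[ 0.56532885 -0.33899857  0.024     ]
 [ 0.5321879  -0.42837494  0.024     ]
 [ 0.42979369 -0.3932239   0.024     ]
 [ 0.46499824 -0.29923887  0.024     ]] [ 0.49807717 -0.36495907  0.024     ] [0.09532292 0.10825974 0.10036208]
-110.34
161.05
69.47
tongue [array([ 0.57654347, -0.36435416,  0.008     ]), array([ 0.55707544, -0.41695225,  0.008     ])] [ 0.56680946 -0.3906532   0.008     ] 0.05608532430405104
handle far edge [[ 0.53166525 -0.36533764  0.059     ]
 [ 0.52321755 -0.38809441  0.059     ]] [ 0.5274414  -0.37671603  0.059     ] 0.024274143054857433
cam in tool [ 0.06889636  0.00042395 -0.2091084 ]
(282, 237) [ 0.008       0.00037266 -0.02574479]
(203, 240) [ 0.008      -0.04590981 -0.03229386]
(362, 240) [ 0.008       0.04726638 -0.03227908]
```

```bash
python3 -c "
from h import *
print(robot.hold_point_z,go((.498,-.364,.05),-.358))"
```

```text
0.0188 {'shift': array([0.0063, 0.0378, 0.7889]), 'turn': array([-0.0002, -0.0002,  0.0001]), 'shift_after_turn': array([0.0067, 0.0375, 0.789 ])}
```

>>> carry_out:
  motion: "0 0.038 0.2 0 0 0 1; 0.006 0 0.2 0 0 0 1; 0 0 0.2 0 0 0 1; 0 0 0.12 0 0 0 1; 0 0 0.05 0 0 0 1; 0 0 0.025 0 0 0 1; 0 0 0 0 0 0 1; 0 0 0 0 0 0 1"

```text
time: 9.43
tool_pos: [0.4979, -0.3658, 0.0501]
ee_rot: [3.141, -0.002, -0.359]
wrist_force: [-0.6, -1.4, 0.0]
width: 0.0941
finger_force: 0.0
```

>>> carry_out:
  motion: "0 0 0.02 0 0 0 1; 0 0 0.02 0 0 0 1; 0 0 0.02 0 0 0 1; 0 0 0 0 0 0 1"

```text
time: 9.93
tool_pos: [0.4968, -0.3649, 0.0358]
ee_rot: [-3.141, 0.001, -0.359]
wrist_force: [-0.1, 0.4, -0.4]
width: 0.0939
finger_force: 0.0
```

```bash
python3 - <<'E'
from h import *
from scipy.spatial.transform import Rotation as Ro
s=snap('wrist','w6.png');o=readout.get_obs();p=o['tool_pos'];print(p,o['wrist_force'])
h=cv2.cvtColor(s['pixels'],cv2.COLOR_RGB2HSV);m=cv2.inRange(h,(100,110,40),(125,255,255))
cs,_=cv2.findContours(m,cv2.RETR_EXTERNAL,cv2.CHAIN_APPROX_NONE);c=max(cs,key=cv2.contourArea);print(cv2.boundingRect(c),cv2.minAreaRect(c))
g=s['pixels'].astype(int)
for v in range(180,330,10):print(v,' '.join('B' if m[v,u] else '%d'%(g[v,u].sum()//30) for u in range(160,410,6)))
E
```

```text
[ 0.496941   -0.36507822  0.0361769 ] [ 0.29148115 -0.27241272  0.01092007]
(211, 151, 142, 146) ((280.88037109375, 223.70472717285156), (141.12066650390625, 144.581298828125), 0.5617052912712097)
180 18 19 19 19 19 19 20 20 19 B B B B B B B B B B B B B B B B B B B B B B B 10 14 15 15 14 14 13 15 14 15
190 19 19 19 19 19 19 19 19 20 B B B B B B B B B B B B B B B B B B B B B B B 11 14 16 13 13 13 14 15 15 15
200 19 19 19 19 19 19 19 19 19 B B B B B B B B B 3 3 3 4 3 3 B B B B B B B B 11 13 14 16 16 15 15 15 15 14
210 18 19 19 18 18 17 17 17 19 B B B B B B B B 3 4 5 4 4 5 4 B B B B B B B B 13 13 15 15 15 16 16 16 14 14
220 18 17 17 17 16 15 15 16 16 B B B B B B B B 3 4 4 4 4 4 4 B B B B B B B B 14 15 15 15 15 14 14 14 14 14
230 16 16 16 15 16 16 16 16 15 B B B B B B B B 3 4 4 4 4 4 4 B B B B B B B B 13 12 15 15 15 15 15 14 10 11
240 14 14 15 16 13 9 10 10 15 6 B B B B B B B 3 4 4 4 4 4 3 B B B B B B B B 10 9 6 11 11 9 8 10 11 8
250 12 13 11 8 8 7 2 5 15 7 B B B B B B B 2 4 3 4 2 3 2 B B B B B B B B 9 8 2 4 11 11 11 9 9 8
260 13 8 9 9 7 3 2 3 16 8 B B B B B B B 2 2 2 2 3 2 2 B B B B B B B B 8 8 2 2 2 8 10 8 8 8
270 8 9 8 4 2 2 2 16 16 9 B B B B B B B 3 2 2 2 3 2 2 B B B B B B B 6 9 9 3 2 1 1 8 8 8 8
280 9 8 3 1 2 3 13 15 15 9 B B B B B B B 2 3 2 2 3 2 2 B B B B B B B 8 9 10 9 3 1 1 2 6 8 8
290 8 2 0 2 2 11 15 16 16 9 B 9 7 B B B B B B B B B B B B B B B B 9 B 9 9 8 9 9 2 1 2 2 5 10
300 7 2 1 2 8 16 16 15 16 10 9 10 9 9 9 8 9 9 8 8 8 9 9 8 8 8 9 8 8 8 9 9 10 9 8 9 9 2 1 2 3 7
310 8 8 8 7 8 7 7 7 7 7 6 7 7 6 6 6 6 6 6 6 6 7 7 6 6 7 6 7 6 6 7 7 7 7 7 7 7 7 8 8 8 8
320 10 10 10 10 10 10 10 10 10 10 10 10 10 9 10 10 10 10 9 10 10 10 10 10 9 10 10 9 10 10 10 10 10 10 10 10 10 10 10 10 10 10
```

>>> carry_out:
  motion: "0 0 0.015 0 0 0 1; 0 0 0.015 0 0 0 1; 0 0 0 0 0 0 1"

```text
time: 10.35
tool_pos: [0.4969, -0.3651, 0.0301]
ee_rot: [-3.141, 0.001, -0.359]
wrist_force: [0.3, 0.3, -0.8]
width: 0.0938
finger_force: 0.0
```

>>> carry_out:
  motion: "0 0 0.015 0 0 0 1; 0 0 0.015 0 0 0 1; 0 0 0 0 0 0 1"

```text
time: 10.72
tool_pos: [0.4969, -0.365, 0.0241]
ee_rot: [-3.141, 0.001, -0.359]
wrist_force: [0.3, 0.6, -0.6]
width: 0.0941
finger_force: 0.0
```

>>> carry_out:
  motion: "0 0 0.015 0 0 0 1; 0 0 0.015 0 0 0 1; 0 0 0 0 0 0 1; 0 0 0 0 0 0 1"

```text
time: 11.22
tool_pos: [0.4971, -0.3653, 0.0186]
ee_rot: [3.142, -0.0, -0.359]
wrist_force: [-0.4, 0.0, 0.2]
width: 0.0942
finger_force: 0.0
```

No contact 5 mm below plate level, which confirms the tips sit behind the reported TCP. I'll continue by touch.

>>> carry_out:
  motion: "0 0 0.015 0 0 0 1; 0 0 0.015 0 0 0 1; 0 0 0 0 0 0 1; 0 0 0 0 0 0 1"

```text
time: 11.72
tool_pos: [0.4972, -0.3652, 0.0126]
ee_rot: [3.142, -0.0, -0.359]
wrist_force: [0.3, -0.5, 1.0]
width: 0.0939
finger_force: 0.0
```

>>> carry_out:
  motion: "0 0 0.015 0 0 0 1; 0 0 0.01 0 0 0 1; 0 0 0 0 0 0 1; 0 0 0 0 0 0 1"

```text
time: 12.22
tool_pos: [0.4972, -0.3653, 0.0076]
ee_rot: [3.142, -0.0, -0.359]
wrist_force: [0.1, -0.9, -0.1]
width: 0.0945
finger_force: 0.0
```

>>> carry_out:
  motion: "0 0 0.01 0 0 0 1; 0 0 0.01 0 0 0 1; 0 0 0 0 0 0 1; 0 0 0 0 0 0 1"

```text
time: 12.72
tool_pos: [0.4971, -0.3652, 0.0036]
ee_rot: [3.142, 0.0, -0.359]
wrist_force: [0.5, 0.2, -0.3]
width: 0.0937
finger_force: 0.0
```

>>> carry_out:
  motion: "0 0 0 0 0 0 0; 0 0 0 0 0 0 0; 0 0 0 0 0 0 0; 0 0 0 0 0 0 0; 0 0 0 0 0 0 0; 0 0 0 0 0 0 0; 0 0 0 0 0 0 0; 0 0 0 0 0 0 0"

```text
time: 13.72
tool_pos: [0.4972, -0.3651, 0.0036]
ee_rot: [-3.141, -0.0, -0.359]
wrist_force: [-0.6, 1.2, -0.3]
width: 0.0256
finger_force: 30.0
```

Gripped: the width of 25.6 mm matches the 26 mm handle. Lift, turn to the jig's yaw, and compute the transfer.

>>> carry_out:
  motion: "0 0 -0.1 0 0 0 0; 0 0 -0.2 0 0 0 0; 0 0 -0.2 0 0 0 0; 0 0 -0.1 0 0 0 0; 0 0 0 0 0 -0.0675 0; 0 0 0 0 0 -0.0675 0; 0 0 0 0 0 -0.0675 0; 0 0 0 0 0 -0.0675 0; 0 0 0 0 0 0 0; 0 0 0 0 0 0 0"

```text
time: 14.98
tool_pos: [0.4972, -0.3653, 0.1241]
ee_rot: [3.141, -0.0, 0.204]
wrist_force: [0.5, 0.8, -3.1]
width: 0.0262
finger_force: 30.0
```

```bash
python3 -c "
from h import *
o=readout.get_obs();print(o['ee_rot'],o['width'],o['wrist_force'],jig((-75,0,100),(.5262,-.055),.206),go(jig((-75,0,100),(.5262,-.055),.206),.206))"
```

```text
[ 3.14111551e+00 -2.32004434e-04  2.04094223e-01] 0.02616778844683838 [ 0.49944609  0.84198788 -3.10214297] [ 0.48215144 -0.06420458  0.1       ] {'shift': array([ 0.2316, -1.4895,  0.1197]), 'turn': array([ 0.0002, -0.0001, -0.0009]), 'shift_after_turn': array([ 0.2344, -1.489 ,  0.1203])}
```

>>> carry_out:
  motion: "0.029 -0.12 0 0 0 0 0; 0.029 -0.2 0 0 0 0 0; 0.029 -0.2 0 0 0 0 0; 0.029 -0.2 0 0 0 0 0; 0.029 -0.2 0 0 0 0 0; 0.029 -0.2 0 0 0 0 0; 0.029 -0.2 0 0 0 0 0; 0.029 -0.11 0 0 0 0 0; 0 -0.059 0 0 0 0 0; 0 0 0.12 0 0 0 0; 0 0 0 0 0 0 0; 0 0 0 0 0 0 0"

```text
time: 16.48
tool_pos: [0.4817, -0.0645, 0.1001]
ee_rot: [3.141, -0.0, 0.205]
wrist_force: [0.5, 0.9, -2.4]
width: 0.0256
finger_force: 30.0
```

```bash
cat > v.py <<'E'
from h import *
s=snap('wrist');o=readout.get_obs();p=o['tool_pos'];print(p,o['ee_rot'],o['wrist_force'])
h=cv2.cvtColor(s['pixels'],cv2.COLOR_RGB2HSV)
def big(n,lo,hi,a=150):
    m=cv2.inRange(h,lo,hi);k,l,st,ce=cv2.connectedComponentsWithStats(m)
    for i in range(1,k):
        if st[i,4]>a:print(n,st[i],ce[i].round(1))
    return m
big('blue',(100,110,40),(125,255,255));big('green',(65,60,40),(90,255,255));big('yellow',(20,130,70),(32,255,255))
uz=p[2]-.0036
m=cv2.inRange(h,(100,110,40),(125,255,255));cs,_=cv2.findContours(m,cv2.RETR_EXTERNAL,cv2.CHAIN_APPROX_NONE);c=max(cs,key=cv2.contourArea).reshape(-1,2)
v0=c[:,1].min();fr=c[c[:,1]<v0+2];print('far edge row',v0,fr[:,0].min(),fr[:,0].max())
ends=[wonz(s,fr[:,0].min(),v0,uz+.024),wonz(s,fr[:,0].max(),v0,uz+.024)];mid=np.mean(ends,0);e=ends[0]-ends[1];y=np.arctan2(-e[0],e[1])
print('ends',ends,'len',np.linalg.norm(e),'yaw',y,'origin est',mid-[.055*np.cos(y),.055*np.sin(y),0])
E
python3 v.py;python3 g.py
```

```text
[ 0.48207666 -0.06463911  0.10051558] [ 3.14084827e+00 -1.25978318e-03  2.05318799e-01] [-0.69991219 -0.59045982 -2.63220687]
blue [  200   155   165   120 13355] [281.9 202. ]
green [ 207   44  151  111 5169] [282.6  98. ]
green [   0   89   14  186 1586] [  4.7 184.1]
green [ 225  104  115   51 2538] [282.6 118.5]
yellow [158   0  38  34 374] [177.3  15. ]
yellow [367   0  37  32 353] [384.   14.5]
yellow [217 292  13  59 403] [222.  321.2]
yellow [335 292  12  59 374] [341.3 322.6]
yellow [ 115  356  319   22 2139] [298.1 368.7]
far edge row 155 204 358
ends [array([ 0.52787173, -0.00821152,  0.12091558]), array([ 0.54633704, -0.0968884 ,  0.12091558])] len 0.09057900750142568 yaw 0.2052977427862269 origin est [ 0.48325936 -0.06376219  0.12091558]
16.575 [ 0.48222814 -0.06468737  0.10062842] [-0.08807234  0.3599965  -2.49241739]
[262 137  37  15 146]
[233 147  14  14  59]
(np.int64(298), np.int64(137)) (np.int64(233), np.int64(150)) (np.int64(297), np.int64(137)) (np.int64(237), np.int64(163))
```

```bash
python3 - <<'E'
from h import *
s=snap('wrist');h=cv2.cvtColor(s['pixels'],cv2.COLOR_RGB2HSV)
pin=np.array([.5262,-.055]);y=.206
col=s['pixels'][30:160,282].astype(int)
for v in range(30,160,3):print(v,s['pixels'][v,282],end=';')
print()
def toj(p):d=p[:2]-pin;return np.round([1e3*(d@[np.cos(y),np.sin(y)])-30,1e3*(d@[-np.sin(y),np.cos(y)])],1)
for u,v,z in[(225,104,.04),(340,104,.04),(282.5,104,.04),(225,150,.04),(339,150,.04)]:print((u,v),toj(wonz(s,u,v,z)))
m=cv2.inRange(h,(65,60,110),(90,255,255))
for v in(110,125,140,150):
    x=np.nonzero(m[v,190:380])[0]+190;print(v,x.min(),x.max(),toj(wonz(s,x.min(),v,.04)),toj(wonz(s,x.max(),v,.04)))
print(toj(readout.get_obs()['tool_pos']))
E
```

```text
30 [82 80 83];33 [190 178 156];36 [207 194 169];39 [212 198 174];42 [131 149 126];45 [60 60 65];48 [55 54 63];51 [57 57 62];54 [59 59 61];57 [59 63 63];60 [58 61 64];63 [58 57 61];66 [63 58 62];69 [60 59 61];72 [ 97  96 105];75 [103 104 109];78 [59 63 67];81 [51 94 75];84 [51 93 74];87 [49 95 74];90 [51 91 77];93 [48 92 73];96 [55 92 75];99 [68 99 85];102 [228 231 232];105 [162 215 185];108 [155 211 178];111 [156 211 178];114 [155 211 178];117 [156 213 178];120 [151 209 175];123 [182 190 195];126 [212 215 220];129 [208 212 217];132 [205 212 217];135 [207 212 218];138 [210 214 220];141 [207 212 217];144 [203 208 216];147 [202 205 213];150 [200 205 214];153 [168 175 185];156 [ 46  88 141];159 [ 54 100 168];
(225, 104) [18.9 46.3]
(340, 104) [ 18.9 -48.8]
(282.5, 104) [18.  -1.2]
(225, 150) [-19.7  46.7]
(339, 150) [-19.8 -48.4]
110 206 356 [14.5 62.5] [ 14.4 -62.4]
125 207 356 [ 1.8 61.8] [  1.7 -62.6]
140 207 356 [-10.9  62. ] [-10.9 -62.8]
150 207 356 [-19.3  62.2] [-19.4 -63. ]
[-75.   -0.5]
```

Tile and cover are centred on the same line within about 1 mm. Lowering to the slide height.

>>> carry_out:
  motion: "0 0 0.1 0 0 0 0; 0 0 0.08 0 0 0 0; 0 0 0.043 0 0 0 0; 0 0 0 0 0 0 0; 0 0 0 0 0 0 0; 0 0 0 0 0 0 0"

```text
time: 17.38
tool_pos: [0.4822, -0.0644, 0.0558]
ee_rot: [3.141, -0.001, 0.206]
wrist_force: [0.0, -0.5, -3.3]
width: 0.0259
finger_force: 30.0
```

>>> carry_out:
  motion: "0.04 0 0 0 0 0 0; 0.04 0 0 0 0 0 0; 0.03 0 0 0 0 0 0; 0 0 0 0 0 0 0; 0 0 0 0 0 0 0"

```text
time: 18.0
tool_pos: [0.503, -0.0597, 0.0548]
ee_rot: [-3.142, 0.001, 0.206]
wrist_force: [-0.1, -1.3, -3.5]
width: 0.026
finger_force: 30.0
```

>>> carry_out:
  motion: "0.025 0 0 0 0 0 0; 0.025 0 0 0 0 0 0; 0.025 0 0 0 0 0 0; 0 0 0 0 0 0 0; 0 0 0 0 0 0 0"

```text
time: 18.62
tool_pos: [0.5178, -0.0567, 0.0549]
ee_rot: [3.142, 0.0, 0.206]
wrist_force: [-0.0, 1.0, -2.5]
width: 0.0256
finger_force: 30.0
```

>>> carry_out:
  motion: "0.02 0 0 0 0 0 0; 0.013 0 0 0 0 0 0; 0 0 0 0 0 0 0; 0 0 0 0 0 0 0"

```text
time: 19.12
tool_pos: [0.5243, -0.0553, 0.0549]
ee_rot: [3.142, 0.0, 0.206]
wrist_force: [1.1, 0.3, -2.7]
width: 0.0259
finger_force: 30.0
```

```bash
cat v.py > v2.py; python3 v2.py; python3 g.py
```

```text
[ 0.52427297 -0.05533288  0.05493401] [3.14151348e+00 7.78243848e-05 2.06110362e-01] [-0.31929002 -0.43599133 -2.71844825]
blue [  0   5  50  19 286] [20.7 14.2]
blue [  199   154   166   121 13530] [281.6 202. ]
green [ 226   79  112   14 1395] [281.5  85.4]
green [ 193   83   42  191 1260] [205.8 151.3]
green [ 330   82   41  192 1546] [358.6 160.7]
yellow [  48    0  466   81 7766] [275.7  22.3]
yellow [217 292  13  60 405] [222.  321.6]
yellow [334 292  13  59 391] [341.3 322.3]
yellow [ 115  356  318   22 2224] [299.4 368.8]
far edge row 154 206 354
ends [array([ 5.71158589e-01, -3.82154621e-05,  7.53340092e-02]), array([ 0.58893784, -0.08525996,  0.07533401])] len 0.08705657743893112 yaw 0.2056733734016101 origin est [ 0.52620741 -0.05388154  0.07533401]
19.225 [ 0.52424233 -0.05531561  0.05494965] [-0.03538003  0.00542233 -2.93417848]
[233 150   3   4   6]
(np.int64(298), np.int64(137)) (np.int64(233), np.int64(150)) (np.int64(297), np.int64(137)) (np.int64(234), np.int64(153))
```

>>> carry_out:
  motion: "0 0 0.01 0 0 0 0; 0 0 0.01 0 0 0 0; 0 0 0 0 0 0 0; 0 0 0 0 0 0 0"

```text
time: 19.73
tool_pos: [0.5243, -0.0553, 0.0509]
ee_rot: [3.142, 0.0, 0.206]
wrist_force: [0.3, 0.2, -2.5]
width: 0.0258
finger_force: 30.0
```

>>> carry_out:
  motion: "0 0 0.01 0 0 0 0; 0 0 0.005 0 0 0 0; 0 0 0 0 0 0 0; 0 0 0 0 0 0 0"

```text
time: 20.23
tool_pos: [0.5243, -0.0553, 0.048]
ee_rot: [3.141, -0.0, 0.206]
wrist_force: [0.4, -0.0, -2.7]
width: 0.0258
finger_force: 30.0
```

>>> carry_out:
  motion: "0 0 0.01 0 0 0 0; 0 0 0.005 0 0 0 0; 0 0 0 0 0 0 0; 0 0 0 0 0 0 0"

```text
time: 20.72
tool_pos: [0.5243, -0.0553, 0.045]
ee_rot: [3.141, -0.0, 0.206]
wrist_force: [1.0, -0.5, -2.5]
width: 0.0257
finger_force: 30.0
```

>>> carry_out:
  motion: "0 0 0.01 0 0 0 0; 0 0 0.005 0 0 0 0; 0 0 0 0 0 0 0; 0 0 0 0 0 0 0"

```text
time: 21.22
tool_pos: [0.5246, -0.0554, 0.0428]
ee_rot: [3.141, -0.001, 0.206]
wrist_force: [-1.6, 0.3, 4.7]
width: 0.0256
finger_force: 30.0
```

Contact came at tile height (underside about 39.6 mm), so the cover has dropped on. Now press it down.

>>> carry_out:
  motion: "0 0 0.01 0 0 0 0; 0 0 0.01 0 0 0 0; 0 0 0 0 0 0 0; 0 0 0 0 0 0 0"

```text
time: 21.72
tool_pos: [0.5247, -0.0554, 0.0391]
ee_rot: [3.141, -0.001, 0.206]
wrist_force: [-3.2, 0.8, 7.5]
width: 0.0259
finger_force: 30.0
```

>>> carry_out:
  motion: "0 0 0.01 0 0 0 0; 0 0 0.005 0 0 0 0; 0 0 0 0 0 0 0; 0 0 0 0 0 0 0"

```text
time: 22.22
tool_pos: [0.5247, -0.0554, 0.0375]
ee_rot: [3.141, -0.001, 0.206]
wrist_force: [-5.1, 0.6, 13.5]
width: 0.0255
finger_force: 30.0
```

>>> carry_out:
  motion: "0 0 0.004 0 0 0 0; 0 0 0.004 0 0 0 0; 0 0 0 0 0 0 0; 0 0 0 0 0 0 0; 0 0 0 0 0 0 0"

```text
time: 22.85
tool_pos: [0.5248, -0.0554, 0.0375]
ee_rot: [3.141, -0.002, 0.206]
wrist_force: [-7.4, 2.2, 19.0]
width: 0.0258
finger_force: 30.0
```

```bash
python3 v2.py | grep -v green; python3 g.py
```

```text
[ 0.52479115 -0.05540306  0.03746676] [ 3.14062586e+00 -1.84537921e-03  2.06180603e-01] [-8.21345887  1.61106146 20.16250322]
blue [  199   154   166   121 13473] [281.6 202.2]
yellow [  10    0  157   77 2683] [70.4 28.8]
yellow [ 397    0  154   75 2437] [489.5  28.8]
yellow [217 292  13  60 389] [222.3 322.8]
yellow [334 292  13  60 398] [341.1 321.8]
yellow [ 115  356  318   22 2247] [298.4 368.8]
far edge row 154 208 351
ends [array([ 0.57185777, -0.00129107,  0.05786676]), array([ 0.58901586, -0.08360424,  0.05786676])] len 0.08408244705288898 yaw 0.20550608833221032 origin est [ 0.52659414 -0.05367109  0.05786676]
22.95 [ 0.52479549 -0.05541356  0.03746868] [-8.44727431  1.02913039 18.75203916]
[287 137  12   4  30]
[233 149   4   5  13]
(np.int64(298), np.int64(137)) (np.int64(233), np.int64(150)) (np.int64(297), np.int64(137)) (np.int64(234), np.int64(153))
```

The tool stopped at z .0375, which puts the underside at 33.9 mm, on the bed's stop, with about 19–20 N of push. The guard hasn't moved.

```bash
python3 -c "
from bench import robot
print(robot.close_job())"
```

```text
the job is handed in; nothing more can be done
None
```

I handed the job in at about 23 s: the guard is upright at about 1.57–1.6 rad, the cover is on the pin and pressed to the bed's stop, and the fingers are still holding it with about 20 N. I saw no contact with the disc, wedge or marker, but I didn't re-measure their positions, and the hand-in returned no verdict.

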